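Hold the spectrophotometer's sample lid open

TASK

Get the spectrophotometer on the bench ready for a colleague to lift out the cuvettes: push the cell rod on its front fully home, then lift the sample-compartment lid by the grip tongue at its front edge and hold it open at 60 degrees from shut (5 degrees either way). The lid falls shut if let go, so finish while still holding it there, steady, between or on the fingers. Leave the glassware and the other things around the instrument where they stand.

Things in the scene. Friction and masses are not known exactly. Their poses are not given: they have to be found in the camera images.
- spectro: the spectrophotometer: a white bench instrument with grey base, fixed, 315 deep (x) by 420 wide (y) mm; its front (own -x side) faces the robot. Origin: centre of its underside, on the bench; z up, x to its rear. Front face at x -155. Left half of the front (y from 0 to +210): sloped panel with display and keys, up to 150 high. Right half: sample compartment, its centre line at y -95, under the lid. Rear housing from x +26 to +160, 175 high.
- lid (a joint): angle of the sample-compartment lid in rad: 0 shut, grows as it opens; 60 degrees is 1.047; the hinge stops at 1.40 (80 degrees), short of upright, so the lid always falls shut under its own weight (280 to 560 g) when let go. It starts shut.
- lid_hinge (a point): point on the hinge line of the lid, midway along it, at its rear edge: x +15, y -95, z 155 mm in the spectro's frame. The hinge line runs along the spectro's y; the lid's front edge swings up and to the rear. The lid is a grey slab 190 wide (y), 16 thick, its front edge 173 mm from the hinge line; shut, its top is at 165 mm height.
- lid_grip (a point): grip point in the grip tongue, which sticks out level from the middle of the lid's front edge, in the plane of the lid: tongue 30 mm wide (y), 10 thick, from 173 to 214 mm from the hinge line; this point is 200 mm from the hinge line, midway in width and thickness, at 155 mm height when shut. It overhangs the front face: it is free beneath down to the rod's knob (top at 116 mm height). Moves with the lid; its axes turn with the lid.
- cell_rod (a joint): how far the cell rod is pulled out, in m: 0 is fully home against its stop, 0.054 fully out. It starts 0.02 to 0.054 out, slides along the spectro's x with about 2.5 N of friction and stays where it is left.
- rod_knob (a point): centre of the outer (front) end face of the cell rod's knob: turned aluminium knob 22 mm diameter, 22 long along x, on an 8 mm steel rod that comes level out of the front face below the lid's grip tongue, y -95 and z 105 mm in the spectro's frame. Fully home this face stands 55 mm ahead of the front face (x -210 in the spectro's frame). Inside, the rod carries the cuvette carriage.
- beaker_center (a point): bystander: glass beaker, 68 mm wide, 90 tall, on the bench ahead of the keypad side; this point is half-way up
- crucible_center (a point): bystander: small white porcelain bowl, 60 mm wide, 30 tall, on the bench left of the rod; half-way up
- flask_center (a point): bystander: conical glass flask, 84 mm wide at the foot, 136 tall, on the bench right of the compartment; half-way up
- pen_center (a point): bystander: white marker pen, 12 mm thick, 130 long, lying on the bench ahead of the instrument; its middle
- case_center (a point): bystander: flat white cuvette case, 110 x 65 x 30 mm, on the bench right of the rod; half-way up
- tip_box_center (a point): bystander: pipette-tip box with blue cover, 122 x 84 x 74 mm, on the bench to the right; half-way up
- bottle_center (a point): bystander: amber reagent bottle with red cap, 70 mm wide, 150 tall, on the bench to the right; half-way up
- rack_center (a point): bystander: white tube rack with glass tubes, 70 x 210 mm, 111 tall with its tubes, on the bench to the left; half-way up

How it is judged:
By the outcome, as a careful person would: the job done as asked, in the order asked, and still so for the second after the job is handed in, while the arm keeps its last pose, push and grip.
It also fails if it takes over 51 s, if anything falls off the work surface, if the arm or the gripper's body presses on something with over 40 N, if the wrist force passes 120 N, or if a joint passes its speed limit or range.

ROBOT

A 6-joint arm with a two-finger parallel gripper is mounted at the origin on the work surface. World frame = base frame: x ahead of the robot, y to its left, z up, the work surface at z = 0. Lengths are in m, angles in rad, forces in N, time in s.
With the tool pointing down it reaches from about 0.375 to 0.975 m from the base axis. Payload 3.8 kg.
Tool frame: the origin (TCP) lies midway between the tips of the shut fingers; the grasp point (between the pads) lies 19 mm behind it; z points along the fingers, y is the direction in which the jaws open and shut (so a half turn about z gives the same grasp; the last joint's range is limited). The gripper opens to 85 mm and grips with 20 to 120 N. Pads are 22 mm wide; open, the fingers measure 114 mm over their backs; the gripper's body (76 mm by 85 mm) begins 54 mm behind the grasp point. The pads swing forward as they close: fully open they stand 13 mm farther back than shut.
Start: joints at [-1.22, 0.264, 1.604, -0, 1.274, -0.037], TCP at [0.255, -0.625, 0.231] pointing down, gripper open.
Joint ranges: [-2.63, 2.63], [-0.94, 2.18], [0.31, 2.57], [-1.31, 4.45], [0, 2.66], [-2.55, 2.55]. Speed limits (rad/s): [2.57, 2.57, 3.14, 3.14, 3.14, 3.14].

INTERFACE

Orientations are given as a unit quaternion [x, y, z, w].
In Python, from workcell import bot, vision gives the robot as it stands.
- The arm moves only by the shell command python3 -m jog 'ROWS' [FORCE]. ROWS is JSON, a list that holds one entry, the list of rows, each a list of 7 numbers: the closure, from 0 (fully open) to 1 (shut), then the shift along the world's x, y, z in units of 25 mm (1.0 is 25 mm), then the turn, a rotation vector about the world's x, y, z in degrees. In form: [[[hand, tx, ty, tz, ax, ay, az], ...]]. A call has exactly 10 rows; each row is the pose to reach, as a shift and turn from the pose commanded when the call began; what a row does not reach only later rows make up. A row lasts 1/10 s, in which the tool goes at most 50 mm and 8.59 degrees, less where a joint would pass 70% of its speed; a pose out of reach is approached as far as the arm can. A call with a gripper value outside its range is refused whole. The fingers move at their own pace and stop on an object; FORCE is the grip in N (left out, the last holds). Time passes only in rows, so rows that repeat a pose let the fingers close, or fill a call up. It gives the time, the measured TCP pose, the force and the opening at its end, in the units of the state.
- bot.read_state(): the state, without advancing time (a new reading comes with each control period).
- vision.grab_frame(name): name is "scene" or "top" or "wrist"; returns the picture (420x560x3 uint8, red, green, blue); there is no depth.
- vision.camera_info(name): a dict with "K" (3x3 intrinsics, pixels), "dist" ([k1, k2, p1, p2, k3] as OpenCV has them; the pictures are not rectified), "R" (3x3) and "t" (3): a world point X has camera coordinates R X + t. Camera axes: x right, y down, z forward; pixel columns grow to the right and rows downward; lengths in m; the calibration is good to about 2 mm. A picture is of the moment at which its call begins: read the wrist's pose just before it. camera_info takes no time and is no camera call; for the wrist camera it gives the pose at the moment of the call.
- bot.job_done(): hands the job in, once; it reports no verdict.
The state is a dict: "time": time; "joint_positions": joint angles; "qd": joint speeds; "effort": joint torques, N m; "tcp_pos": TCP position; "orientation": TCP orientation; "contact_force": force on the tool from outside, world axes, zero at the start; "ft_torque": the same for the moment, N m; "width": finger opening in m.
Only numpy, scipy, OpenCV 4.12 (cv2) and the standard library are available. Lean on these libraries where they do the work, as an engineer would, in place of code of your own. Each camera call takes 0.05 s, during which the arm holds its last target.

## Working session

There is one attempt and no reset: what is moved stays moved. The work goes in short steps, Python scripts to look and compute and a shell command to move; the robot and the scene stay as the last step left them, time stands still between calls to the robot, and variables do not carry over. Pictures are saved under pics/ and viewed, and the job is handed in when it is done.

```bash
ls; mkdir -p pics; python3 - <<'E'
from workcell import bot, vision
import cv2, numpy as np
s=bot.read_state(); print(s)
for n in ["scene","top","wrist"]:
    i=vision.camera_info(n); print(n,np.round(i["K"],1).tolist(),np.round(i["dist"],3),np.round(i["R"],4).tolist(),np.round(i["t"],4))
    im=vision.grab_frame(n); cv2.imwrite(f"pics/{n}0.png",im[:,:,::-1])
E
```

```text
pics
{'time': 0.0, 'joint_positions': array([-1.21987391e+00,  2.64759729e-01,  1.60538162e+00,  2.02980236e-05,
        1.27370631e+00, -3.69217629e-02]), 'qd': array([-3.25373969e-05, -7.94150673e-04,  1.04334608e-03,  5.95293700e-04,
        7.30849370e-04,  2.69932791e-04]), 'effort': array([ 4.63948872e-04, -5.15111160e+01, -3.67314363e+01, -1.75949231e-04,
        1.30197420e-02,  1.18828663e-05]), 'tcp_pos': array([ 0.25501811, -0.62417662,  0.22995349]), 'orientation': array([ 9.81255913e-01,  1.92705893e-01, -1.66710580e-04, -1.11515429e-03]), 'contact_force': array([-0.20116875,  1.12810877, -0.64664747]), 'ft_torque': array([ 0.01732346, -0.00514747, -0.03737712]), 'width': 0.08539042688851867}
scene [[498.7, 0.0, 282.5], [0.0, 498.7, 213.7], [0.0, 0.0, 1.0]] [0.057 0.    0.    0.    0.   ] [[0.1432, 0.9897, 0.0082], [0.7141, -0.0976, -0.6932], [-0.6852, 0.1051, -0.7207]] [-0.0837 -0.3247  1.9584]
top [[405.4, 0.0, 272.6], [0.0, 405.4, 210.9], [0.0, 0.0, 1.0]] [0.037 0.    0.    0.    0.   ] [[0.0024, -1.0, -0.0085], [-0.9969, -0.0018, -0.0791], [0.0791, 0.0086, -0.9968]] [-0.0162  0.567   1.1871]
wrist [[306.4, 0.0, 275.5], [0.0, 306.4, 206.2], [0.0, 0.0, 1.0]] [-0.066  0.     0.     0.     0.   ] [[0.3786, -0.9256, -0.0015], [-0.8857, -0.3627, 0.2898], [-0.2688, -0.1084, -0.9571]] [-0.6732 -0.0393  0.3788]
```

View pics/scene0.png

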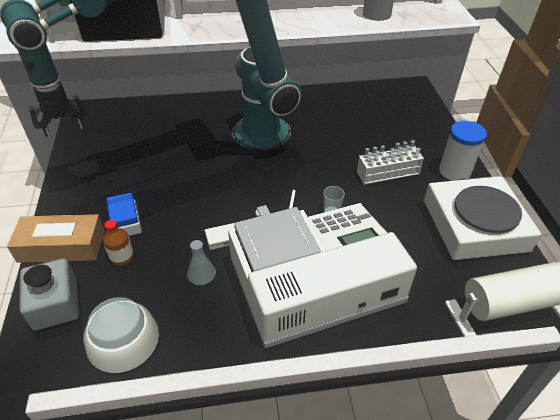

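View pics/top0.png

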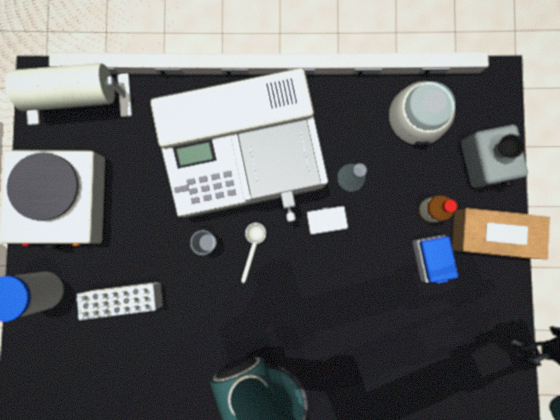

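View pics/wrist0.png

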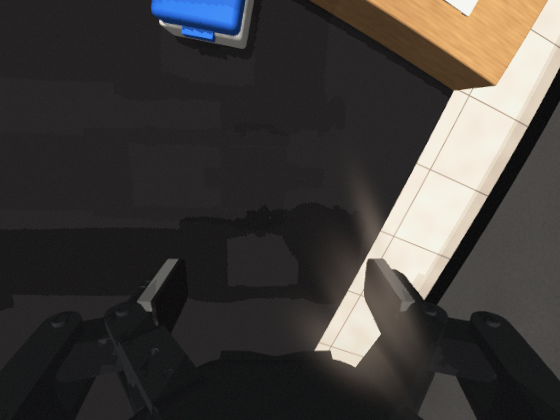

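The scene view shows the instrument at the centre (rear towards the camera), with its lid near (275,240). In the top view the spectro spans about (152-328, 70-215), the tongue and knob are near (289,200)/(291,215), the crucible at (256,233), the case at (327,220) and the flask at (350,177). I'll zoom in and measure.

```bash
python3 - <<'E'
import cv2
im=cv2.imread("pics/top0.png")
cv2.imwrite("pics/topz.png",cv2.resize(im[60:260,145:345],None,fx=3,fy=3,interpolation=cv2.INTER_CUBIC)[:600])
im=cv2.imread("pics/top0.png")
cv2.imwrite("pics/topz2.png",cv2.resize(im[180:260,230:350],None,fx=6.5,fy=6.5,interpolation=cv2.INTER_CUBIC))
im=cv2.imread("pics/scene0.png")
cv2.imwrite("pics/scenez.png",cv2.resize(im[180:345,180:420],None,fx=3.3,fy=3.3,interpolation=cv2.INTER_CUBIC))
E
```

```text
(no output)
```

View pics/topz.png

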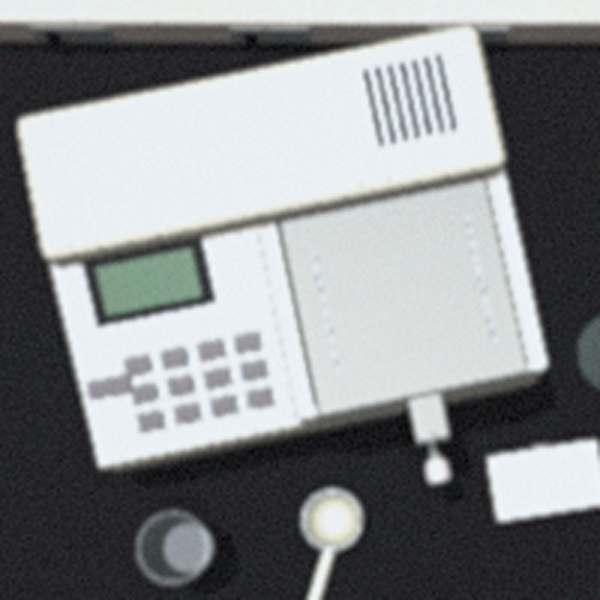

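View pics/topz2.png

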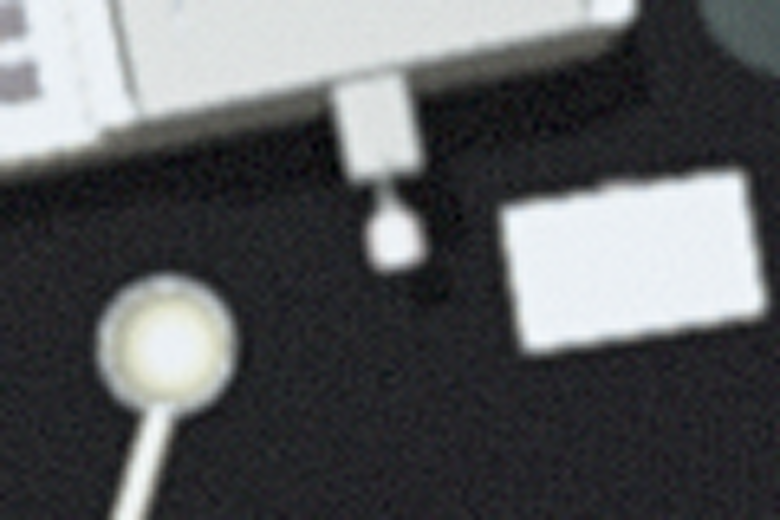

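View pics/scenez.png

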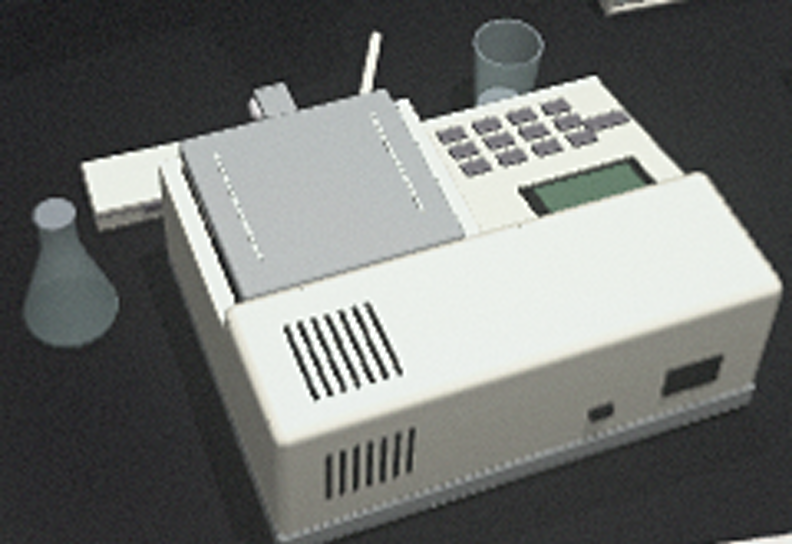

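```bash
cat > h.py <<'E'
import numpy as np, cv2
from workcell import bot, vision
def cast(name,px,z,info=None):
    i=info or vision.camera_info(name)
    K,d,R,t=[np.array(i[k],float) for k in("K","dist","R","t")]
    p=cv2.undistortPoints(np.array(px,float).reshape(-1,1,2),K,d).reshape(-1,2)
    c=-R.T@t; D=np.c_[p,np.ones(len(p))]@R
    s=(z-c[2])/D[:,2]
    return c+D*s[:,None]
def proj(name,P,info=None):
    i=info or vision.camera_info(name)
    r,_=cv2.Rodrigues(np.array(i["R"]))
    return cv2.projectPoints(np.array(P,float).reshape(-1,3),r,np.array(i["t"],float),np.array(i["K"]),np.array(i["dist"],float))[0].reshape(-1,2)
E
python3 - <<'E'
from h import *
np.set_printoptions(precision=4,suppress=True)
A=lambda p:np.array(p)/3+[145-.33,60-.33]
B=lambda p:np.array(p)/6.5+[230-.42,180-.42]
H=cast("top",A([(17,118),(478,27),(505,163),(48,258)]),.175)
print("housing",H[:,:2].tolist(), np.linalg.norm(H-np.roll(H,-1,0),axis=1))
for a,b in((0,1),(3,2)):
    d=H[b]-H[a]; print("yaw",np.degrees(np.arctan2(d[0],-d[1])))
for a,b in((3,0),(2,1)):
    d=H[b]-H[a]; print("yaw",np.degrees(np.arctan2(d[1],d[0])))
T=cast("top",B([(349,182),(424,167),(402,72),(333,88)]),.160); print("tongue",T, np.linalg.norm(T-np.roll(T,-1,0),axis=1))
L=cast("top",A([(318,417),(525,372),(488,180),(280,220)]),.165); print("lid",L,np.linalg.norm(L-np.roll(L,-1,0),axis=1))
Kn=cast("top",B([(400,269),(397,240)]),.105);print("knob",Kn)
print("crucible",cast("top",B([(167,345)]),.03),"case",cast("top",B([(502,207),(743,173),(765,312),(523,352)]),.03))
print("pen", cast("top",[(243,282),(252,243)],.006))
print("flask top",cast("top",[(361,170)],.136))
E
```

```text
housing [[0.8523302716269814, 0.30897871679303024], [0.9354305596961233, -0.09917573677573528], [0.8124309807442007, -0.1227265509070843], [0.7268592650536001, 0.2791276959931588]] [0.4165 0.1252 0.4109 0.129 ]
yaw 11.50813158639827
yaw 12.02113706494165
yaw 13.382545685472323
yaw 10.839273427424846
tongue [[ 0.5649 -0.0444  0.16  ]
 [ 0.5711 -0.075   0.16  ]
 [ 0.61   -0.0661  0.16  ]
 [ 0.6034 -0.0379  0.16  ]] [0.0311 0.0399 0.0289 0.039 ]
lid [[ 0.5879  0.0416  0.165 ]
 [ 0.628  -0.1404  0.165 ]
 [ 0.8003 -0.1085  0.165 ]
 [ 0.7641  0.0766  0.165 ]] [0.1864 0.1752 0.1886 0.1796]
knob [[ 0.5325 -0.0672  0.105 ]
 [ 0.5449 -0.0659  0.105 ]]
crucible [[0.5018 0.0359 0.03  ]] case [[ 0.565  -0.1165  0.03  ]
 [ 0.5807 -0.2261  0.03  ]
 [ 0.5175 -0.2353  0.03  ]
 [ 0.499  -0.1257  0.03  ]]
pen [[0.3555 0.0728 0.006 ]
 [0.4714 0.0468 0.006 ]]
flask top [[ 0.6697 -0.2557  0.136 ]]
```

Yaw is about 12° and the spectro origin is near (0.741, 0.072). The tongue and knob cross-check to within about 3 mm. I'll move over in front of the knob and look with the wrist camera.

```bash
python3 -m jog '[[[0,0.7,1.8,0.2,0,0,-1],[0,1.4,3.6,0.4,0,0,-2],[0,2.1,5.4,0.6,0,0,-3],[0,2.8,7.2,0.8,0,0,-4],[0,3.5,9,0.8,0,0,-5],[0,4.2,10.8,0.8,0,0,-6],[0,4.9,12.6,0.8,0,0,-7],[0,5.4,14.4,0.8,0,0,-8],[0,5.8,16.2,0.8,0,0,-9],[0,6,17,0.8,0,0,-10]]]'
python3 - <<'E'
from h import *
s=bot.read_state(); print(s["joint_positions"],s["tcp_pos"],s["orientation"])
i=vision.camera_info("wrist"); print(np.round(-i["R"].T@i["t"],3), np.round(i["R"],3))
im=vision.grab_frame("wrist"); cv2.imwrite("pics/w1.png",im[:,:,::-1])
E
```

```text
time: 1.15
tcp_pos: [0.4052, -0.1964, 0.251]
orientation: [0.994, 0.107, 0.0, -0.001]
contact_force: [1.2, -0.5, -0.5]
width: 0.0854
[-5.07636027e-01 -1.85230050e-01  2.03332376e+00  1.22672936e-03
  1.29427992e+00  8.47773238e-01] [ 0.40522428 -0.1964471   0.25099414] [ 9.94224415e-01  1.07318742e-01  2.16996837e-05 -7.07182324e-04]
[ 0.476 -0.181  0.394] [[ 0.214 -0.977 -0.001]
 [-0.935 -0.205  0.29 ]
 [-0.283 -0.061 -0.957]]
```

View pics/w1.png

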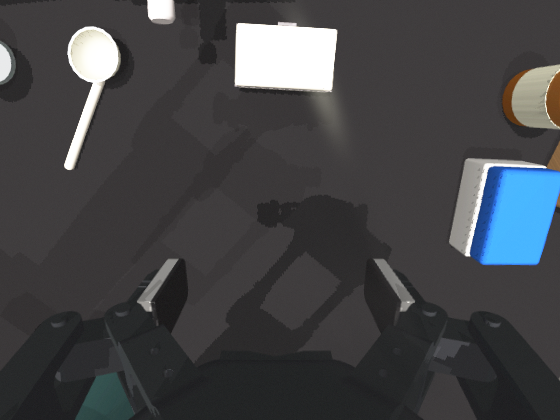

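The wrist view shows the knob at the top edge: columns 148–174, with its front end at about row 22. The case is at (286,57) and the crucible with the pen at (95,55). I'll cast the knob's front and sides.

```bash
python3 - <<'E'
from h import *
im=cv2.imread("pics/w1.png"); g=im[0:40,135:190].min(2)
cv2.imwrite("pics/w1z.png",cv2.resize(im[0:40,130:200],None,fx=10,fy=10,interpolation=cv2.INTER_CUBIC))
m=(g>120); ys,xs=np.nonzero(m); print(xs.min()+135,xs.max()+135,ys.max())
for r in range(0,26,2): 
    q=np.nonzero(m[r])[0]; print(r,(q.min()+135,q.max()+135) if len(q) else None, end=' ')
print(cast("wrist",[(161,22),(148,12),(174,12)],.105))
o=np.array([.741,.0722]);a=np.radians(12);X=np.array([np.cos(a),np.sin(a)]);Y=np.array([-X[1],X[0]])
for p in cast("wrist",[(161,22),(148,12),(174,12)],.105): print((p[:2]-o)@X,(p[:2]-o)@Y)
E
```

```text
147 174 23
0 (np.int64(147), np.int64(172)) 2 (np.int64(147), np.int64(173)) 4 (np.int64(147), np.int64(173)) 6 (np.int64(147), np.int64(173)) 8 (np.int64(147), np.int64(173)) 10 (np.int64(148), np.int64(173)) 12 (np.int64(148), np.int64(173)) 14 (np.int64(148), np.int64(173)) 16 (np.int64(148), np.int64(174)) 18 (np.int64(149), np.int64(173)) 20 (np.int64(151), np.int64(172)) 22 (np.int64(154), np.int64(171)) 24 None [[ 0.53134714 -0.06590618  0.105     ]
 [ 0.53720697 -0.05357184  0.105     ]
 [ 0.5413213  -0.07588127  0.105     ]]
-0.23378533251171754 -0.09149894529917346
-0.22548910219247245 -0.08065246602491988
-0.22610306840276362 -0.10332980773052662
```

View pics/w1z.png

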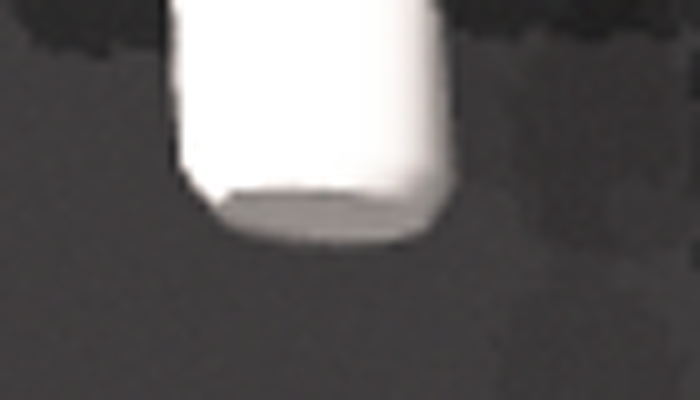

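```bash
python3 -m jog '[[[1,0.3,0.5,0,1,-4.4,0],[1,0.6,1,0,2,-8.8,0],[1,0.9,1.5,-0.3,3,-13.2,0],[1,1.2,2,-0.8,4,-17.6,0],[1,1.5,2.5,-1.3,5,-22,0],[1,1.8,3,-1.8,6,-26.4,0],[1,2.1,3.5,-2.4,7,-30.8,0],[1,2.4,4,-3.0,8,-35.2,0],[1,2.7,4.4,-3.6,9,-39.6,0],[1,3,4.8,-4.4,9.4,-44,0]]]' 40
python3 - <<'E'
from h import *
from scipy.spatial.transform import Rotation as Ro
s=bot.read_state(); print(s["joint_positions"],s["tcp_pos"],Ro.from_quat(s["orientation"]).as_matrix())
im=vision.grab_frame("wrist"); cv2.imwrite("pics/w2.png",im[:,:,::-1])
E
```

```text
time: 2.2
tcp_pos: [0.4819, -0.0818, 0.1433]
orientation: [0.919, 0.099, 0.38, -0.039]
contact_force: [0.8, 1.3, 0.0]
width: 0.0001
[-0.5928012  -0.35011117  2.56970096  1.08552683  0.6111361  -0.06468184] [ 0.48188476 -0.08180382  0.14329701] [[ 0.69167783  0.21105475  0.69067914]
 [ 0.15175927 -0.97746854  0.14671192]
 [ 0.70608137  0.00333958 -0.70812283]]
```

View pics/w2.png

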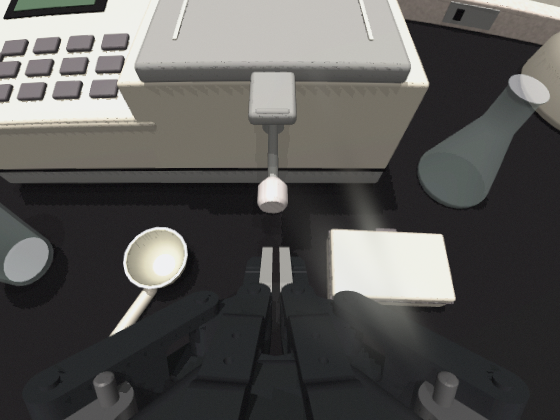

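The wrist view shows the shut fingertips (276,250) in line with the knob (272,193). The case and crucible are clear on either side. Joint 3 is at its fold limit, so I go down and forward, which unfolds it.

```bash
python3 -m jog '[[[1,0,0,-0.3,0,0,0],[1,0.1,0.1,-0.6,0,0,0],[1,0.2,0.1,-0.9,0,0,0],[1,0.3,0.2,-1.2,0,0,0],[1,0.4,0.2,-1.5,0,0,0],[1,0.5,0.3,-1.8,0,0,0],[1,0.5,0.3,-1.9,0,0,0],[1,0.5,0.3,-1.9,0,0,0],[1,0.5,0.3,-1.9,0,0,0],[1,0.5,0.3,-1.9,0,0,0]]]'
python3 - <<'E'
from h import *
from scipy.spatial.transform import Rotation as Ro
s=bot.read_state(); print(s["joint_positions"],s["tcp_pos"],Ro.from_quat(s["orientation"]).as_matrix())
o=np.array([.741,.0722]);a=np.radians(12);X=np.array([np.cos(a),np.sin(a)]);Y=np.array([-X[1],X[0]])
p=s["tcp_pos"][:2]-o; print(p@X,p@Y)
im=vision.grab_frame("wrist"); cv2.imwrite("pics/w3.png",im[:,:,::-1])
E
```

```text
time: 3.25
tcp_pos: [0.5008, -0.0769, 0.0985]
orientation: [0.92, 0.1, 0.376, -0.042]
contact_force: [-0.8, 0.3, -0.2]
width: -0.0002
[-0.54342837 -0.19908454  2.56966111  1.30048307  0.52591722 -0.28527134] [ 0.50079901 -0.07692182  0.09847782] [[ 0.69729376  0.21517703  0.68372528]
 [ 0.15215905 -0.97657287  0.15216124]
 [ 0.70044917 -0.00206609 -0.7136993 ]]
-0.26595619237459966 -0.09592255896074195
```

View pics/w3.png

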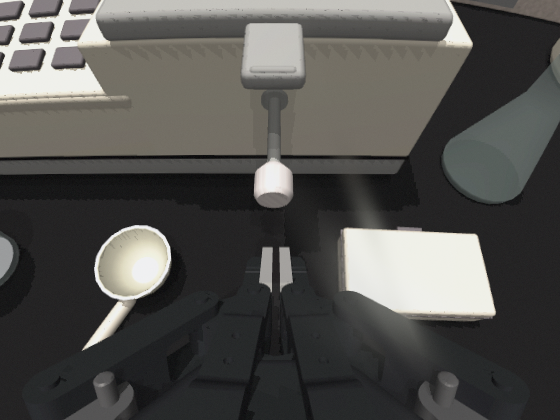

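```bash
cat > st.py <<'E'
from h import *
from scipy.spatial.transform import Rotation as Ro
np.set_printoptions(precision=4,suppress=True)
s=bot.read_state(); o=np.array([.741,.0722]);a=np.radians(12);X=np.array([np.cos(a),np.sin(a)]);Y=np.array([-X[1],X[0]])
p=s["tcp_pos"][:2]-o; print("q",s["joint_positions"],"tcp",s["tcp_pos"],"local",p@X,p@Y,"F",s["contact_force"],"Fx",s["contact_force"][:2]@X)
E
python3 -m jog '[[[1,0.15,0.12,0,0,0,0],[1,0.3,0.16,0,0,0,0],[1,0.45,0.2,0,0,0,0],[1,0.6,0.23,0,0,0,0],[1,0.75,0.26,0,0,0,0],[1,0.9,0.29,0,0,0,0],[1,1.05,0.32,0,0,0,0],[1,1.2,0.35,0,0,0,0],[1,1.35,0.38,0,0,0,0],[1,1.5,0.42,0,0,0,0]]]'
python3 st.py
```

```text
time: 4.3
tcp_pos: [0.5383, -0.0661, 0.0978]
orientation: [0.92, 0.1, 0.376, -0.042]
contact_force: [-2.6, -1.3, 1.8]
width: 0.0
q [-0.4541 -0.1256  2.5129  1.3669  0.4621 -0.2874] tcp [ 0.5383 -0.0661  0.0978] local -0.2270046931630187 -0.09317108331290044 F [-2.5519 -1.329   1.7793] Fx -2.7724172986286466
```

```bash
python3 -m jog '[[[1,0.04,0.01,0,0,0,0],[1,0.08,0.02,0,0,0,0],[1,0.12,0.02,0,0,0,0],[1,0.16,0.03,0,0,0,0],[1,0.2,0.04,0,0,0,0],[1,0.24,0.05,0,0,0,0],[1,0.28,0.06,0,0,0,0],[1,0.32,0.07,0,0,0,0],[1,0.32,0.07,0,0,0,0],[1,0.32,0.07,0,0,0,0]]]'
python3 st.py
```

```text
time: 5.3
tcp_pos: [0.5462, -0.0644, 0.098]
orientation: [0.92, 0.1, 0.376, -0.042]
contact_force: [-1.0, -1.7, -0.1]
width: -0.0
q [-0.439  -0.1106  2.5001  1.3785  0.4519 -0.288 ] tcp [ 0.5462 -0.0644  0.098 ] local -0.21890425240373282 -0.09308665171274438 F [-1.0399 -1.6888 -0.0937] Fx -1.368304651245426
```

```bash
python3 -m jog '[[[1,0.04,0.01,0,0,0,0],[1,0.08,0.02,0,0,0,0],[1,0.12,0.02,0,0,0,0],[1,0.16,0.03,0,0,0,0],[1,0.16,0.03,0,0,0,0],[1,0.16,0.03,0,0,0,0],[1,0.16,0.03,0,0,0,0],[1,0.16,0.03,0,0,0,0],[1,0.16,0.03,0,0,0,0],[1,0.16,0.03,0,0,0,0]]]'
python3 st.py
```

```text
time: 6.3
tcp_pos: [0.5499, -0.0636, 0.0979]
orientation: [0.92, 0.1, 0.376, -0.042]
contact_force: [-7.3, -1.1, 3.4]
width: 0.0003
q [-0.4321 -0.1034  2.494   1.3837  0.4469 -0.2884] tcp [ 0.5499 -0.0636  0.0979] local -0.21515998699713593 -0.09308671434639317 F [-7.2512 -1.0615  3.4273] Fx -7.313453375644451
```

```bash
python3 -m jog '[[[1,0.02,0,0,0,0,0],[1,0.04,0.01,0,0,0,0],[1,0.06,0.01,0,0,0,0],[1,0.08,0.02,0,0,0,0],[1,0.08,0.02,0,0,0,0],[1,0.08,0.02,0,0,0,0],[1,0.08,0.02,0,0,0,0],[1,0.08,0.02,0,0,0,0],[1,0.08,0.02,0,0,0,0],[1,0.08,0.02,0,0,0,0]]]'
python3 st.py
python3 - <<'E'
from h import *
im=vision.grab_frame("wrist"); cv2.imwrite("pics/w4.png",im[:,:,::-1])
E
```

```text
time: 7.3
tcp_pos: [0.5503, -0.0635, 0.0975]
orientation: [0.921, 0.1, 0.375, -0.041]
contact_force: [-33.1, -5.9, 22.5]
width: 0.0001
q [-0.4299 -0.1022  2.4935  1.3849  0.4439 -0.2884] tcp [ 0.5503 -0.0635  0.0975] local -0.2147259709300547 -0.09308353487281225 F [-33.1204  -5.8684  22.4695] Fx -33.61671484565543
```

View pics/w4.png

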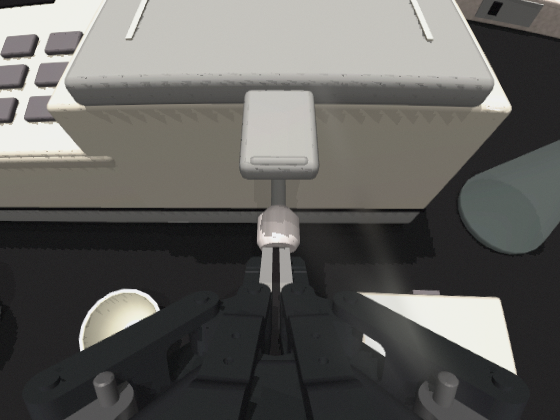

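The push ended against a hard stop: 33 N builds over 2 mm with no further motion. The knob is at (278,228), close under the tongue (280,135). I'll back off, and work out the arm's kinematics so I can choose a reachable grip heading.

```bash
python3 -m jog '[[[1,-0.2,-0.04,0,0,0,0],[1,-0.4,-0.08,0,0,0,0],[1,-0.6,-0.12,0,0,0,0],[1,-0.8,-0.16,0,0,0,0],[1,-1,-0.2,0,0,0,0],[1,-1.2,-0.24,0,0,0,0],[1,-1.4,-0.28,0,0,0,0],[1,-1.5,-0.3,0,0,0,0],[1,-1.5,-0.3,0,0,0,0],[1,-1.5,-0.3,0,0,0,0]]]'
python3 st.py
cat > kin.py <<'E'
import numpy as np
from scipy.spatial.transform import Rotation as Ro
from scipy.optimize import least_squares
D=[([-1.21987,.26476,1.60538,0,1.27371,-.0369],[.25502,-.62418,.22995]),
([-.507636,-.18523,2.033324,.001227,1.29428,.847773],[.405224,-.196447,.250994]),
([-.592801,-.350111,2.569701,1.085527,.611136,-.064682],[.481885,-.081804,.143297]),
([-.543428,-.199085,2.569661,1.300483,.525917,-.285271],[.500799,-.076922,.098478]),
([-.4541,-.1256,2.5129,1.3669,.4621,-.2874],[.5383,-.0661,.0978])]
def fk(q,P):
    h,a0,L1,c,L2,L3=P
    A=Ro.from_euler('z',q[0]); B=A*Ro.from_euler('y',q[1]); C=B*Ro.from_euler('y',q[2])
    E=C*Ro.from_euler('ZYZ',[q[3],q[4],q[5]+np.pi/2])
    return A.apply([a0,0,h])+B.apply([0,0,L1])+C.apply([c,0,L2])+E.apply([0,0,L3]), E
def fit():
    f=lambda P:np.concatenate([fk(q,P)[0]-p for q,p in D])
    r=least_squares(f,[.3,0,.4,0,.4,.25]); return r.x,np.abs(r.fun).max()
E
python3 - <<'E'
from kin import *
P,e=fit(); print(np.round(P,4),e)
print(fk(D[2][0],P)[1].as_matrix())
E
python3 - <<'E'
from h import *
im=vision.grab_frame("wrist"); cv2.imwrite("pics/w5.png",im[:,:,::-1])
import pickle; pickle.dump(vision.camera_info("wrist"),open("w5.pkl","wb"))
E
```

```text
time: 8.35
tcp_pos: [0.5147, -0.0708, 0.0981]
orientation: [0.92, 0.1, 0.376, -0.042]
contact_force: [0.4, -0.8, 0.4]
width: 0.0003
q [-0.5022 -0.1732  2.5509  1.3288  0.4966 -0.2836] tcp [ 0.5147 -0.0708  0.0981] local -0.25105847003479187 -0.09280602565037648 F [ 0.3982 -0.776   0.3548] Fx 0.22817243812231403
[ 0.3335 -0.042   0.5226  0.0292  0.6174  0.3989] 0.022892325470186575
[[ 0.69167786  0.21105489  0.69067907]
 [ 0.15175933 -0.97746851  0.14671205]
 [ 0.70608133  0.00333952 -0.70812287]]
```

View pics/w5.png

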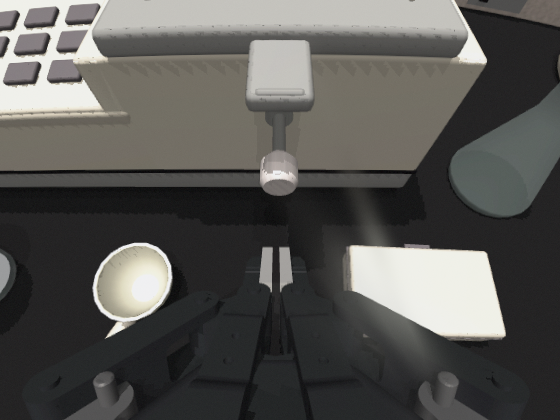

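```bash
cat > kin.py <<'E'
import numpy as np
from scipy.spatial.transform import Rotation as Ro
from scipy.optimize import least_squares
D=[([-1.21987391,.264759729,1.60538162,0,1.27370631,-.0369218],[.25501811,-.62417662,.22995349]),
([-.507636,-.18523,2.033324,.001227,1.29428,.847773],[.405224,-.196447,.250994]),
([-.592801,-.350111,2.569701,1.085527,.611136,-.064682],[.481885,-.081804,.143297]),
([-.543428,-.199085,2.569661,1.300483,.525917,-.285271],[.500799,-.076922,.098478]),
([-.4541,-.1256,2.5129,1.3669,.4621,-.2874],[.5383,-.0661,.0978]),
([-.5022,-.1732,2.5509,1.3288,.4966,-.2836],[.5147,-.0708,.0981])]
def fk(q,P):
    h,L1,c,L2,L3,d=P
    A=Ro.from_euler('z',q[0]); B=A*Ro.from_euler('y',q[1]); C=B*Ro.from_euler('y',q[2])
    W=C*Ro.from_euler('ZY',[q[3],q[4]]); E=W*Ro.from_euler('z',q[5]+np.pi/2)
    return A.apply([0,0,h])+B.apply([0,0,L1])+C.apply([c,0,L2])+W.apply([d,0,L3]), E
def fit():
    f=lambda P:np.concatenate([fk(q,P)[0]-p for q,p in D])
    r=least_squares(f,[.3,.4,0,.4,.25,.05]); return r.x,np.abs(r.fun).max()
LO=np.array([-2.63,-.94,.31,-1.31,0,-2.55]);HI=np.array([2.63,2.18,2.57,4.45,2.66,2.55])
def ik(p,R,q0,P):
    def f(q):
        x,E=fk(q,P); return np.r_[(x-p)*10,(E*R.inv()).as_rotvec()]
    r=least_squares(f,np.clip(q0,LO+1e-3,HI-1e-3),bounds=(LO,HI)); return r.x,np.abs(r.fun).max()
E
python3 - <<'E'
from kin import *
P,e=fit(); print(np.round(P,4),e)
E
```

```text
[0.2935 0.5134 0.0244 0.597  0.3602 0.023 ] 0.023395874361972074
```

```bash
sed -i 's/h,L1,c,L2,L3,d=P/h,L1,c,L2,L3,d,e=P/; s/A.apply(\[0,0,h\])/A.apply([0,e,h])/; s/.25,.05\]/.25,.05,.02]/' kin.py
python3 - <<'E'
from kin import *
P,e=fit(); print(np.round(P,4),e)
for q,p in D: print(np.round(fk(q,P)[0]-p,4))
E
```

```text
[0.2518 0.512  0.0014 0.5662 0.3477 0.     0.0249] 6.722761426838919e-05
[-0.  0.  0.]
[ 0. -0. -0.]
[-0. -0. -0.]
[-0.  0. -0.]
[ 0.     -0.      0.0001]
[-0.  0. -0.]
```

```bash
python3 - <<'E'
from h import *
import pickle
i=pickle.load(open("w5.pkl","rb"))
im=cv2.imread("pics/w5.png")
cv2.imwrite("pics/w5z.png",cv2.resize(im[30:200,225:335],None,fx=3.5,fy=3.5,interpolation=cv2.INTER_CUBIC))
o=np.array([.741,.0722]);a=np.radians(12);X=np.array([np.cos(a),np.sin(a)]);Y=np.array([-X[1],X[0]])
def sh(n,px,z):
    for p in cast("wrist",px,z,i): print(n,px, p[:2].round(4),((p[:2]-o)@X).round(4),((p[:2]-o)@Y).round(4))
sh("tongue",[(249,48),(310,48),(247,98),(313,98)],.160)
sh("tonguebot",[(248,109),(312,109)],.150)
sh("knob",[(279,193)],.095); sh("knob",[(279,168)],.116)
E
```

```text
tongue [(249, 48), (310, 48), (247, 98), (313, 98)] [ 0.5945 -0.0398] -0.1666 -0.0791
tongue [(249, 48), (310, 48), (247, 98), (313, 98)] [ 0.6007 -0.0682] -0.1664 -0.1081
tongue [(249, 48), (310, 48), (247, 98), (313, 98)] [ 0.5617 -0.0477] -0.2003 -0.08
tongue [(249, 48), (310, 48), (247, 98), (313, 98)] [ 0.5676 -0.0748] -0.2001 -0.1077
tonguebot [(248, 109), (312, 109)] [ 0.5652 -0.0464] -0.1966 -0.0794
tonguebot [(248, 109), (312, 109)] [ 0.5715 -0.0748] -0.1964 -0.1085
knob [(279, 193)] [ 0.5563 -0.0631] -0.2088 -0.094
knob [(279, 168)] [ 0.5596 -0.0623] -0.2054 -0.0938
```

View pics/w5z.png

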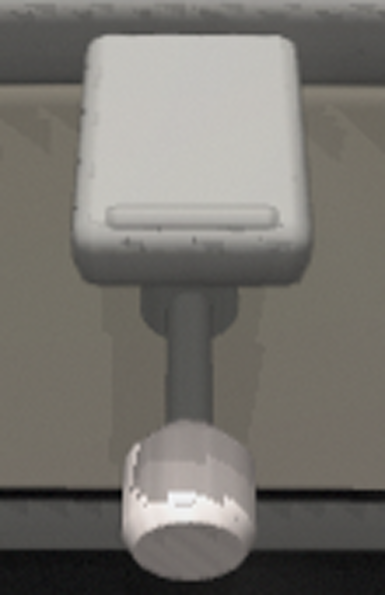

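```bash
python3 - <<'E'
from h import *
from kin import *
np.set_printoptions(precision=3,suppress=True)
print("bottle",cast("top",[(450,206)],.15)[0],"tipbox",cast("top",[(416,238),(450,236),(457,279),(424,282)],.074).tolist())
P,_=fit()
a=np.radians(12.1);X=np.array([np.cos(a),np.sin(a),0]);Y=np.array([-X[1],X[0],0]);Z=np.array([0,0,1.])
o=np.array([.741,.0722,0])
hinge=o+.016*X-.0937*Y+.155*Z
q0=np.array([-.5022,-.1732,2.5509,1.3288,.4966,-.2836])
for phi in (30,45,60,75):
  for sg in (1,-1):
    f=np.radians(phi); d=np.cos(f)*X+np.sin(f)*Y
    y=sg*Z; x=np.cross(y,d); R0=Ro.from_matrix(np.c_[x,y,d])
    g0=hinge-.202*X
    out=[];q=q0
    for back in (.09,.0):
        best=None
        for s in range(12):
            qq=q if s==0 else np.r_[q[:3],np.random.default_rng(s).uniform(LO[3:],HI[3:])]
            r=ik(g0+(.019-back)*d,R0,qq,P)
            if best is None or r[1]<best[1]-1e-4: best=r
            if best[1]<1e-4: break
        q=best[0]; out.append((back,q,best[1]))
    for th in (20,40,60):
        rot=Ro.from_rotvec(np.radians(th)*Y)
        r=ik(hinge+rot.apply(g0+.019*d-hinge),rot*R0,q,P); q=r[0]; out.append((th,q,r[1]))
    print(phi,sg)
    for t,q,e in out: print("   ",t,q,"err %.4f"%e)
E
```

```text
bottle [ 0.571 -0.485  0.15 ] tipbox [[0.48696498556505224, -0.42001041160783814, 0.07400000000000007], [0.49297685615134257, -0.5145393743770684, 0.07400000000000007], [0.3735789391500907, -0.5294671534121147, 0.07400000000000007], [0.36456770360962504, -0.4385911965959822, 0.07400000000000007]]
30 1
    0.09 [-0.947  0.434  2.276  1.371  1.526 -2.55 ] err 0.2037
    0.0 [-0.748  0.444  2.263  1.546  1.449 -2.55 ] err 0.1932
    20 [-0.698  0.178  2.265  1.455  1.272 -2.228] err 0.0000
    40 [-0.567  0.059  2.058  1.105  1.168 -1.578] err 0.0000
    60 [-0.419  0.156  1.738  0.76   1.276 -1.015] err 0.0000
30 -1
    0.09 [-0.959  0.528  2.299  1.453  1.609  0.312] err 0.0000
    0.0 [-0.751  0.531  2.292  1.651  1.544  0.317] err 0.0000
    20 [-0.698  0.178  2.265  1.455  1.272  0.913] err 0.0000
    40 [-0.567  0.059  2.058  1.105  1.168  1.564] err 0.0000
    60 [-0.419  0.156  1.738  0.76   1.276  2.126] err 0.0000
45 1
    0.09 [-0.899  0.586  2.06   1.224  1.68  -2.55 ] err 0.1420
    0.0 [-0.737  0.566  2.095  1.36   1.6   -2.55 ] err 0.1396
    20 [-0.704  0.339  2.094  1.2
[... 1045 characters left out ...]
0
    60 [-0.503  0.451  1.555  0.977  1.731  1.968] err 0.0000
75 1
    0.09 [-0.74   0.83   1.628  0.997  1.981 -2.55 ] err 0.0333
    0.0 [-0.637  0.766  1.752  1.063  1.892 -2.55 ] err 0.0564
    20 [-0.62   0.636  1.744  1.066  1.892 -2.152] err 0.0000
    40 [-0.57   0.575  1.642  1.065  1.907 -1.673] err 0.0000
    60 [-0.501  0.602  1.464  1.066  1.942 -1.198] err 0.0000
75 -1
    0.09 [-0.741  0.832  1.63   0.999  1.982  0.557] err 0.0000
    0.0 [-0.639  0.772  1.756  1.071  1.896  0.53 ] err 0.0000
    20 [-0.62   0.636  1.744  1.066  1.892  0.99 ] err 0.0000
    40 [-0.57   0.575  1.642  1.065  1.907  1.468] err 0.0000
    60 [-0.501  0.602  1.464  1.066  1.942  1.943] err 0.0000
```

```bash
cat > plan.py <<'E'
from h import *
from kin import *
np.set_printoptions(precision=3,suppress=True)
P,_=fit()
a=np.radians(12.1);X=np.array([np.cos(a),np.sin(a),0]);Y=np.array([-X[1],X[0],0]);Z=np.array([0,0,1.])
o=np.array([.741,.0722,0])
hinge=o+.016*X-.0937*Y+.155*Z
f=np.radians(40); d=np.cos(f)*X+np.sin(f)*Y
y=-Z; x=np.cross(y,d); R0=Ro.from_matrix(np.c_[x,y,d]); g0=hinge-.202*X
tcp0=g0+.019*d
E
python3 - <<'E'
from plan import *
s=bot.read_state(); Rc=Ro.from_quat(s["orientation"]); v=(R0*Rc.inv()).as_rotvec()
print("hinge",hinge,"g0",g0,"d",d,"rotvec deg",np.degrees(v),np.degrees(np.linalg.norm(v)))
p0=s["tcp_pos"]; pre=tcp0-.06*d; M=np.array([.44,-.17,.26]); print("pre",pre,"tcp0",tcp0,"now",p0)
q=s["joint_positions"]
for k in range(1,21):
    p=p0+(M-p0)*min(k/10,1) if k<=10 else M+(pre-M)*(k-10)/10
    R=Ro.from_rotvec(v*k/20)*Rc
    qn,e=ik(p,R,q,P); print(k,p,qn,"dq max %.2f"%np.abs(qn-q).max(),"err %.3f"%e, "tooldir",R.apply([0,0,1])); q=qn
E
```

```text
hinge [ 0.776 -0.016  0.155] g0 [ 0.579 -0.058  0.155] d [0.614 0.789 0.   ] rotvec deg [88.661 14.822 -4.618] 90.00988835113267
pre [ 0.554 -0.091  0.155] tcp0 [ 0.59  -0.043  0.155] now [ 0.515 -0.071  0.098]
1 [ 0.507 -0.081  0.114] [-0.588 -0.188  2.526  1.22   0.619 -0.175] dq max 0.12 err 0.000 tooldir [ 0.675  0.205 -0.709]
2 [ 0.5   -0.091  0.131] [-0.668 -0.191  2.497  1.151  0.738 -0.1  ] dq max 0.12 err 0.000 tooldir [ 0.667  0.257 -0.7  ]
3 [ 0.492 -0.101  0.147] [-0.742 -0.186  2.466  1.102  0.853 -0.043] dq max 0.11 err 0.000 tooldir [ 0.659  0.308 -0.686]
4 [ 0.485 -0.11   0.163] [-0.809 -0.174  2.432  1.067  0.961  0.005] dq max 0.11 err 0.000 tooldir [ 0.652  0.357 -0.669]
5 [ 0.477 -0.12   0.179] [-0.87  -0.156  2.398  1.041  1.063  0.049] dq max 0.10 err 0.000 tooldir [ 0.645  0.406 -0.648]
6 [ 0.47  -0.13   0.195] [-0.925 -0.134  2.362  1.021  1.16   0.091] dq max 0.10 err 0.000 tooldir [ 0.638  0.452 -0.623]
7 [ 0.462 -0.14   0.211] [-0.974 -0.109  2.327  1.006  1.251  0.132] dq max 0.09 err 0.000 tooldir [ 0.632  0.497 -0.595]
8 [ 0.455 -0.15   0.228] [-1.019 -0
[... 858 characters left out ...]
269  2.209  1.166  1.547  0.334] dq max 0.06 err 0.000 tooldir [ 0.607  0.75  -0.262]
16 [ 0.508 -0.122  0.197] [-0.969  0.331  2.203  1.206  1.562  0.344] dq max 0.06 err 0.000 tooldir [ 0.607  0.766 -0.211]
17 [ 0.52  -0.115  0.186] [-0.946  0.394  2.195  1.247  1.58   0.354] dq max 0.06 err 0.000 tooldir [ 0.608  0.778 -0.159]
18 [ 0.531 -0.107  0.176] [-0.922  0.458  2.186  1.289  1.601  0.364] dq max 0.06 err 0.000 tooldir [ 0.609  0.786 -0.106]
19 [ 0.542 -0.099  0.166] [-0.897  0.521  2.175  1.333  1.624  0.374] dq max 0.06 err 0.000 tooldir [ 0.611  0.789 -0.053]
20 [ 0.554 -0.091  0.155] [-0.871  0.585  2.163  1.377  1.65   0.385] dq max 0.06 err 0.000 tooldir [ 0.614  0.789 -0.   ]
```

```bash
python3 -m jog '[[[1,-0.3,-0.4,0.65,4.4,0.7,-0.2],[1,-0.6,-0.8,1.3,8.9,1.5,-0.5],[0.74,-0.9,-1.2,1.95,13.3,2.2,-0.7],[0.74,-1.2,-1.6,2.6,17.7,3,-0.9],[0.74,-1.5,-2,3.25,22.2,3.7,-1.2],[0.74,-1.8,-2.4,3.9,26.6,4.4,-1.4],[0.74,-2.1,-2.8,4.55,31,5.2,-1.6],[0.74,-2.4,-3.2,5.2,35.4,5.9,-1.8],[0.74,-2.7,-3.6,5.85,39.9,6.7,-2.1],[0.74,-3,-4,6.5,44.3,7.4,-2.3]]]'
python3 - <<'E'
from plan import *
s=bot.read_state(); Rc=Ro.from_quat(s["orientation"]); v=(R0*Rc.inv()).as_rotvec()
pre=tcp0-.06*d; print(s["joint_positions"],s["width"],"rot",np.degrees(v),"shift units",(pre-s["tcp_pos"])/.025)
E
```

```text
time: 9.4
tcp_pos: [0.4395, -0.1715, 0.2613]
orientation: [0.86, -0.071, 0.327, -0.386]
contact_force: [-0.2, -0.0, -0.8]
width: 0.0221
[-1.099 -0.024  2.22   0.983  1.503  0.261] 0.0221219968077725 rot [44.21   7.398 -2.316] shift units [ 4.564  3.23  -4.252]
```

```bash
python3 -m jog '[[[0.74,0.45,0.3,-0.45,4.4,0.7,-0.2],[0.74,0.9,0.6,-0.9,8.8,1.5,-0.5],[0.74,1.35,0.95,-1.3,13.3,2.2,-0.7],[0.74,1.8,1.25,-1.75,17.7,3,-0.9],[0.74,2.3,1.6,-2.2,22.1,3.7,-1.2],[0.74,2.75,1.95,-2.6,26.5,4.4,-1.4],[0.74,3.2,2.25,-3,30.9,5.2,-1.6],[0.74,3.65,2.6,-3.4,35.4,5.9,-1.9],[0.74,4.1,2.9,-3.85,39.8,6.7,-2.1],[0.74,4.55,3.2,-4.25,44.2,7.4,-2.3]]]'
python3 - <<'E'
from plan import *
i=vision.camera_info("wrist"); im=vision.grab_frame("wrist"); cv2.imwrite("pics/w6.png",im[:,:,::-1]); im=vision.grab_frame("scene"); cv2.imwrite("pics/s6.png",im[:,:,::-1])
s=bot.read_state(); Rc=Ro.from_quat(s["orientation"]); v=(R0*Rc.inv()).as_rotvec()
pre=tcp0-.06*d; print(s["joint_positions"],s["width"],"rot",np.degrees(v),"tcp",s["tcp_pos"],"to grasp units",(tcp0-s["tcp_pos"])/.025)
b=hinge+[0,0,0]
pts=[b-.214*X+sy*.015*Y+sz*.005*Z for sy in(1,-1) for sz in(1,-1)]
print("predicted tongue front corners px",proj("wrist",pts,i))
E
```

```text
time: 10.4
tcp_pos: [0.5543, -0.0908, 0.1534]
orientation: [0.669, -0.23, 0.23, -0.669]
contact_force: [-0.4, -0.2, -0.4]
width: 0.0222
[-0.869  0.592  2.163  1.376  1.648  0.383] 0.022419932432570195 rot [-0.09  -0.244 -0.134] tcp [ 0.553 -0.089  0.151] to grasp units [1.485 1.824 0.155]
predicted tongue front corners px [[265.883 258.259]
 [280.928 258.268]
 [264.556 237.514]
 [281.744 237.524]]
```

View pics/w6.png

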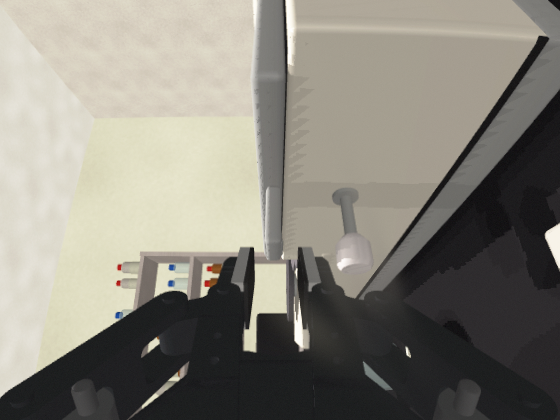

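View pics/s6.png

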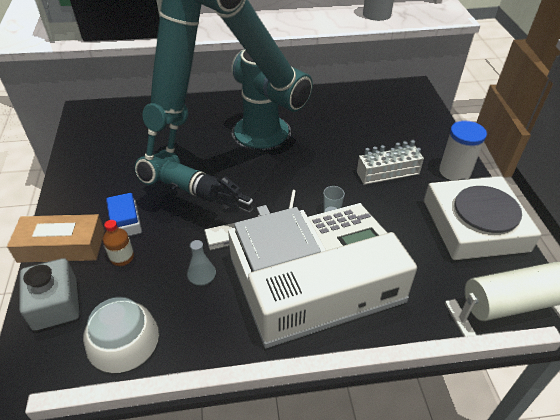

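The wrist view (image left is world up) shows the tongue end at columns 265–282, row 255. That matches the prediction and lies between the finger pads (252 and 300), with the knob (353,255) clear below. The scene view shows the hand clear of the flask and case. Moving in.

```bash
python3 -m jog '[[[0.74,0,0,0.12,0,-0.2,-0.1],[0.74,0.15,0.18,0.15,0,-0.2,-0.1],[0.74,0.3,0.37,0.15,0,-0.2,-0.1],[0.74,0.5,0.61,0.15,0,-0.2,-0.1],[0.74,0.7,0.86,0.15,0,-0.2,-0.1],[0.74,0.9,1.1,0.15,0,-0.2,-0.1],[0.74,1.1,1.35,0.15,0,-0.2,-0.1],[0.74,1.3,1.6,0.15,0,-0.2,-0.1],[0.74,1.48,1.82,0.15,0,-0.2,-0.1],[0.74,1.48,1.82,0.15,0,-0.2,-0.1]]]'
python3 - <<'E'
from plan import *
i=vision.camera_info("wrist"); im=vision.grab_frame("wrist"); cv2.imwrite("pics/w7.png",im[:,:,::-1])
s=bot.read_state(); Rc=Ro.from_quat(s["orientation"]); v=(R0*Rc.inv()).as_rotvec()
print(s["contact_force"],"rot",np.degrees(v),"tcp",s["tcp_pos"],"to grasp units",(tcp0-s["tcp_pos"])/.025)
E
```

```text
time: 11.5
tcp_pos: [0.5906, -0.0441, 0.1579]
orientation: [0.669, -0.228, 0.231, -0.668]
contact_force: [-0.0, -0.8, -0.4]
width: 0.0224
[ 0.132 -0.062 -0.227] rot [0.145 0.223 0.016] tcp [ 0.59  -0.044  0.158] to grasp units [-0.001  0.042 -0.115]
```

View pics/w7.png

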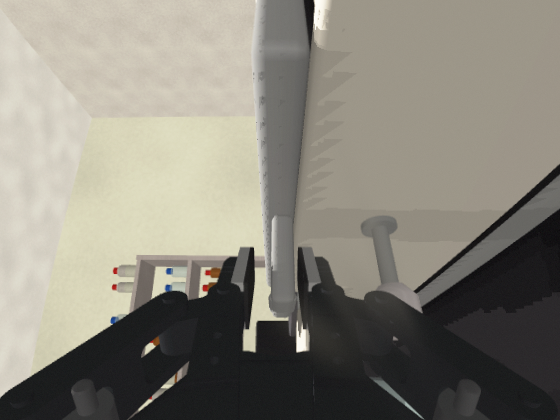

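The tongue is between the pads (columns 271–296, pads 252/300) but a little off-centre towards the lower finger. I'll lower 3 mm and close.

```bash
python3 -m jog '[[[0.74,0,0.02,-0.06,0,0,0],[0.74,0,0.04,-0.12,0,0,0],[0.74,0,0.04,-0.12,0,0,0],[1,0,0.04,-0.12,0,0,0],[1,0,0.04,-0.12,0,0,0],[1,0,0.04,-0.12,0,0,0],[1,0,0.04,-0.12,0,0,0],[1,0,0.04,-0.12,0,0,0],[1,0,0.04,-0.12,0,0,0],[1,0,0.04,-0.12,0,0,0]]]' 40
python3 - <<'E'
from plan import *
im=vision.grab_frame("wrist"); cv2.imwrite("pics/w8.png",im[:,:,::-1])
s=bot.read_state(); Rc=Ro.from_quat(s["orientation"]); v=(R0*Rc.inv()).as_rotvec()
print(s["contact_force"],s["ft_torque"],s["width"],"rot",np.degrees(v),"tcp",s["tcp_pos"],"to grasp units",(tcp0-s["tcp_pos"])/.025)
c=s["tcp_pos"]; R=Rc
for th in range(6,61,6):
    rot=Ro.from_rotvec(np.radians(th)*Y); dp=hinge+rot.apply(c-hinge)-c
    print(th,np.round(dp/.025,2),np.round(th*Y,2))
E
```

```text
time: 12.55
tcp_pos: [0.5903, -0.0444, 0.155]
orientation: [0.669, -0.229, 0.232, -0.668]
contact_force: [-4.2, -5.0, 1.8]
width: 0.0097
[-3.65  -3.68   0.461] [-0.144  0.42   0.139] 0.009378728383461392 rot [0.144 0.235 0.093] tcp [ 0.59  -0.044  0.155] to grasp units [ 0.005  0.04  -0.003]
6 [0.04 0.01 0.79] [-1.26  5.87  0.  ]
12 [0.16 0.03 1.56] [-2.52 11.73  0.  ]
18 [0.36 0.08 2.32] [-3.77 17.6   0.  ]
24 [0.64 0.14 3.05] [-5.03 23.47  0.  ]
30 [0.99 0.21 3.76] [-6.29 29.33  0.  ]
36 [1.4  0.3  4.41] [-7.55 35.2   0.  ]
42 [1.89 0.4  5.03] [-8.8  41.07  0.  ]
48 [2.43 0.52 5.58] [-10.06  46.93   0.  ]
54 [3.03 0.65 6.08] [-11.32  52.8    0.  ]
60 [3.67 0.79 6.5 ] [-12.58  58.67   0.  ]
```

View pics/w8.png

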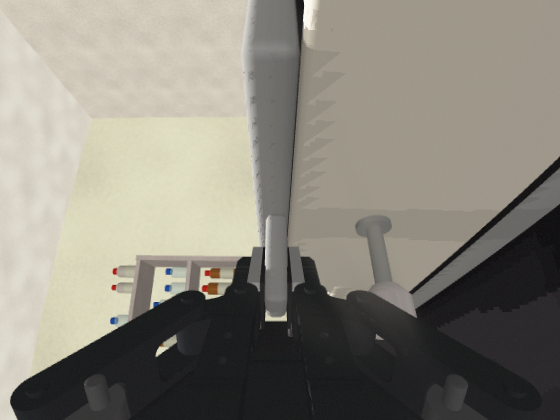

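Gripped: width is 9.4–9.7 mm against the 10 mm tongue. The view shows the pads shut on the tongue at (277,280). I'll lift along the hinge arc in stages and check the forces.

```bash
python3 -m jog '[[[1,0,0,0.26,-0.4,2,0],[1,0.02,0,0.52,-0.8,3.9,0],[1,0.04,0.01,0.79,-1.3,5.9,0],[1,0.07,0.02,1.05,-1.7,7.8,0],[1,0.11,0.02,1.31,-2.1,9.8,0],[1,0.16,0.03,1.56,-2.5,11.7,0],[1,0.22,0.05,1.82,-2.9,13.7,0],[1,0.28,0.06,2.07,-3.4,15.6,0],[1,0.36,0.08,2.32,-3.8,17.6,0],[1,0.44,0.09,2.57,-4.2,19.6,0]]]' 60
cat > ck.py <<'E'
from plan import *
s=bot.read_state(); Rc=Ro.from_quat(s["orientation"])
v=(Rc*R0.inv()).as_rotvec(); g=s["tcp_pos"]-.019*Rc.apply([0,0,1])-hinge
print("t",s["time"],"F",s["contact_force"],"T",s["ft_torque"],"w",s["width"],"turn",np.degrees(v),"along Y",np.degrees(v@Y))
print("lid angle from grip pt",np.degrees(np.arctan2(g[2],-g@X)),"radius",np.hypot(g[2],g@X),"lat",g@Y,"q",s["joint_positions"])
c=s["tcp_pos"];th0=np.degrees(v@Y)
for th in range(4,41,4):
    rot=Ro.from_rotvec(np.radians(th)*Y); dp=hinge+rot.apply(c-hinge)-c
    print(th,np.round(dp/.025,2),np.round(th*Y,1))
E
python3 ck.py
```

```text
time: 13.6
tcp_pos: [0.6013, -0.0421, 0.2191]
orientation: [0.723, -0.331, 0.122, -0.594]
contact_force: [2.2, -0.9, -1.6]
width: 0.0091
t 13.6 F [ 2.196 -0.866 -1.574] T [-0.399  0.397 -0.098] w 0.009137205244018795 turn [-4.407 19.482 -0.088] along Y 19.97276582451898
lid angle from grip pt 19.97806923615729 radius 0.2024169896745946 lat -0.0009735938368503919 q [-0.708  0.284  2.152  1.339  1.416  0.939]
4 [0.19 0.04 0.49] [-0.8  3.9  0. ]
8 [0.42 0.09 0.96] [-1.7  7.8  0. ]
12 [0.67 0.14 1.41] [-2.5 11.7  0. ]
16 [0.96 0.21 1.85] [-3.4 15.6  0. ]
20 [1.27 0.27 2.26] [-4.2 19.6  0. ]
24 [1.62 0.35 2.65] [-5.  23.5  0. ]
28 [1.99 0.43 3.02] [-5.9 27.4  0. ]
32 [2.38 0.51 3.35] [-6.7 31.3  0. ]
36 [2.79 0.6  3.66] [-7.5 35.2  0. ]
40 [3.23 0.69 3.94] [-8.4 39.1  0. ]
```

Forces are small and the tongue is still held. Continuing by 20°.

```bash
python3 -m jog '[[[1,0.09,0.02,0.25,-0.4,2,0],[1,0.19,0.04,0.49,-0.8,3.9,0],[1,0.3,0.06,0.73,-1.3,5.9,0],[1,0.42,0.09,0.96,-1.7,7.8,0],[1,0.54,0.12,1.19,-2.1,9.8,0],[1,0.67,0.14,1.41,-2.5,11.7,0],[1,0.81,0.17,1.63,-2.9,13.7,0],[1,0.96,0.21,1.85,-3.4,15.6,0],[1,1.11,0.24,2.06,-3.8,17.6,0],[1,1.27,0.27,2.26,-4.2,19.6,0]]]'
python3 ck.py
```

```text
time: 14.6
tcp_pos: [0.6332, -0.0353, 0.2755]
orientation: [0.754, -0.423, 0.01, -0.502]
contact_force: [1.2, -0.2, -1.0]
width: 0.0093
t 14.6 F [ 1.207 -0.153 -1.025] T [-0.431  0.323 -0.183] w 0.00933036355083061 turn [-8.61  39.073 -0.052] along Y 40.009989316950744
lid angle from grip pt 39.949768662666926 radius 0.2023175764413455 lat -0.0009679038241554857 q [-0.596  0.175  1.97   1.095  1.349  1.525]
4 [0.34 0.07 0.39] [-0.8  3.9  0. ]
8 [0.71 0.15 0.75] [-1.7  7.8  0. ]
12 [1.1  0.24 1.09] [-2.5 11.7  0. ]
16 [1.52 0.33 1.4 ] [-3.4 15.6  0. ]
20 [1.95 0.42 1.68] [-4.2 19.6  0. ]
24 [2.4  0.52 1.93] [-5.  23.5  0. ]
28 [2.87 0.62 2.14] [-5.9 27.4  0. ]
32 [3.35 0.72 2.32] [-6.7 31.3  0. ]
36 [3.85 0.82 2.46] [-7.5 35.2  0. ]
40 [4.35 0.93 2.57] [-8.4 39.1  0. ]
```

```bash
python3 -m jog '[[[1,0.17,0.03,0.2,-0.4,2,0],[1,0.34,0.07,0.39,-0.8,3.9,0],[1,0.52,0.11,0.57,-1.3,5.9,0],[1,0.71,0.15,0.75,-1.7,7.8,0],[1,0.9,0.19,0.92,-2.1,9.8,0],[1,1.1,0.24,1.09,-2.5,11.7,0],[1,1.31,0.28,1.25,-2.9,13.7,0],[1,1.52,0.33,1.4,-3.4,15.6,0],[1,1.73,0.37,1.54,-3.8,17.6,0],[1,1.95,0.42,1.68,-4.2,19.6,0]]]'
python3 ck.py | head -3
python3 - <<'E'
from h import *
for n in("scene","top","wrist"):
    im=vision.grab_frame(n); cv2.imwrite(f"pics/{n}9.png",im[:,:,::-1])
E
python3 ck.py | head -3
```

```text
time: 15.6
tcp_pos: [0.682, -0.0248, 0.3173]
orientation: [0.763, -0.501, -0.104, -0.395]
contact_force: [0.8, -1.2, -1.3]
width: 0.0093
t 15.6 F [ 0.82  -1.234 -1.328] T [-0.485  0.125 -0.17 ] w 0.009271775143940045 turn [-12.812  58.676  -0.003] along Y 60.05779046421769
lid angle from grip pt 59.92536470337299 radius 0.20216666485073134 lat -0.0009442465632892158 q [-0.462  0.25   1.677  0.842  1.433  2.052]
4 [0.45 0.1  0.25] [-0.8  3.9  0. ]
t 15.75 F [-0.839 -2.878  0.963] T [-0.548  0.235 -0.216] w 0.008931713224022923 turn [-12.841  58.551   0.048] along Y 59.941842556816404
lid angle from grip pt 59.92835242052803 radius 0.20212228813193917 lat -0.000945182228306632 q [-0.462  0.25   1.678  0.843  1.433  2.049]
4 [0.45 0.1  0.25] [-0.8  3.9  0. ]
```

View pics/scene9.png

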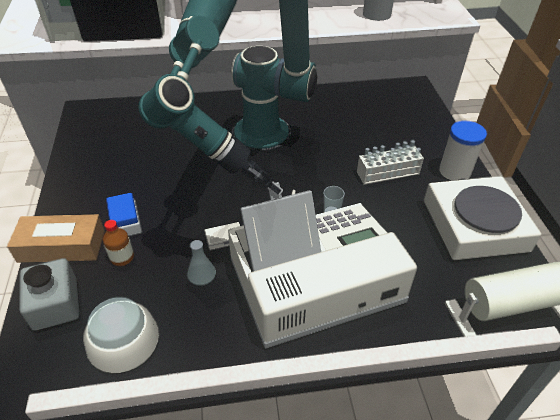

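View pics/wrist9.png

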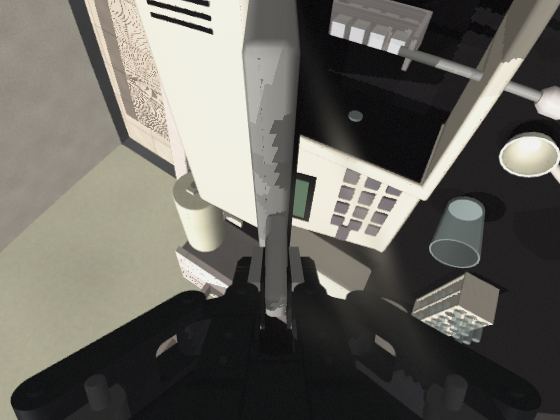

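View pics/top9.png

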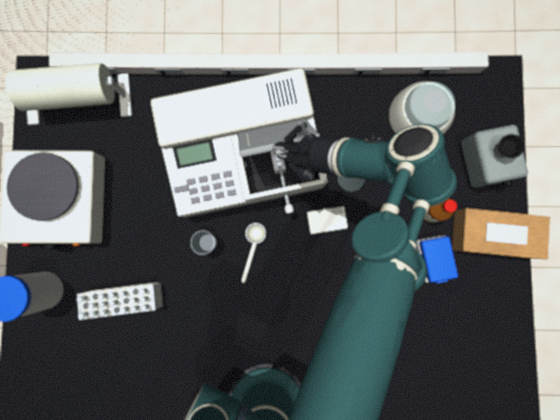

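The scene view shows the lid standing open with its front edge at about (243,207)–(311,191), held by the fingers. The wrist view shows the tongue between the pads, and in the top view the glassware has not moved. As a final check, I'll compare the predicted lid corners at 60°, the knob position and the bystander positions, then test steadiness.

```bash
python3 -m jog '[[[1,0,0,0,0,0,0],[1,0,0,0,0,0,0],[1,0,0,0,0,0,0],[1,0,0,0,0,0,0],[1,0,0,0,0,0,0],[1,0,0,0,0,0,0],[1,0,0,0,0,0,0],[1,0,0,0,0,0,0],[1,0,0,0,0,0,0],[1,0,0,0,0,0,0]]]'
python3 ck.py | head -2
python3 - <<'E'
from plan import *
for th in (55,60,65):
    rot=Ro.from_rotvec(np.radians(th)*Y)
    print(th,proj("scene",[hinge+rot.apply(-.173*X+sy*.095*Y+.010*Z) for sy in (-1,1)]).round(1).tolist())
im=cv2.imread("pics/scene9.png"); cv2.imwrite("pics/s9z.png",cv2.resize(im[170:290,220:340],None,fx=5,fy=5,interpolation=cv2.INTER_CUBIC))
a0=cv2.imread("pics/top0.png");a9=cv2.imread("pics/top9.png")
cv2.imwrite("pics/t9z.png",np.vstack([cv2.resize(i[190:260,185:350],None,fx=4,fy=4,interpolation=cv2.INTER_CUBIC) for i in(a0,a9)]))
E
```

```text
time: 16.75
tcp_pos: [0.6819, -0.0248, 0.3173]
orientation: [0.763, -0.501, -0.103, -0.396]
contact_force: [2.0, -2.6, -4.2]
width: 0.009
t 16.75 F [ 1.967 -2.612 -4.171] T [-1.123  0.167 -0.473] w 0.008972486511526968 turn [-12.789  58.587   0.021] along Y 59.9663100207645
lid angle from grip pt 59.90558147575223 radius 0.20218940515748823 lat -0.0009154400470989522 q [-0.463  0.25   1.678  0.843  1.433  2.05 ]
55 [[239.6, 206.9], [310.1, 189.1]]
60 [[241.0, 208.4], [312.2, 190.4]]
65 [[242.6, 210.4], [314.5, 192.1]]
```

View pics/s9z.png

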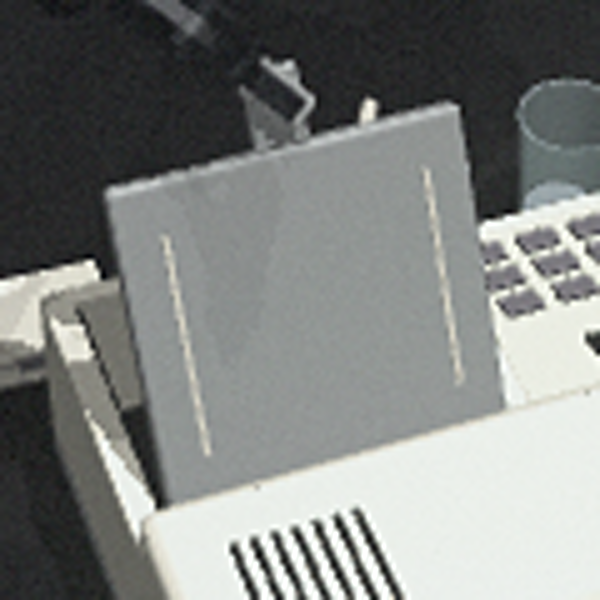

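View pics/t9z.png

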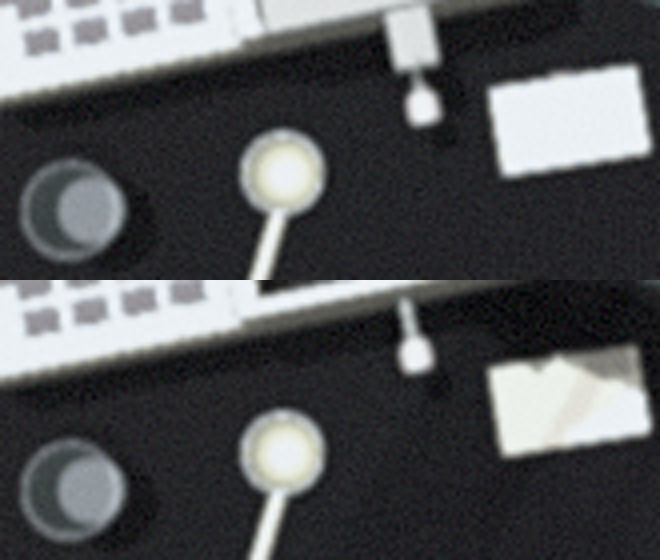

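The measured lid corners, (241.4,208.0) and (311.6,190.6), match the 60° prediction to within 1 px. The knob has moved in by about 23 mm, and the beaker, crucible, pen and case are unmoved. Handing in.

```bash
python3 -c "
from workcell import bot
print(bot.job_done()); s=bot.read_state(); print(s['time'],s['tcp_pos'],s['width'],s['contact_force'])"
```

```text
the job is handed in; nothing more can be done
None
the job is handed in; nothing more can be done
```

The rod is fully home, and the gripper is holding the lid open at 60° by its grip tongue. I handed the job in at about 16.8 s, well inside the 51 s limit.

- **Cell rod:** I pushed it in about 23 mm with the shut fingertips until it met its stop. There the force rose from about 7 N to 33 N with no further travel. After I backed off, the camera put the knob face at x −207 to −209 mm in the spectro's frame, against −210 mm nominal, which is within the calibration error.
- **Lid:** I gripped the tongue from the front right and lifted it along the hinge arc in three 20° steps.
    - **Angle:** The arm's pose gives 59.9°, and the lid corners in the scene picture match a 60° prediction to within 1 px.
    - **Hold:** The pose stayed steady over an extra second, with the finger opening at 9.0 mm on the 10 mm tongue.
- **Other things on the bench:** The beaker, crucible, pen and case are where they were in the before-and-after top views. I compared the flask, tip box, bottle and rack only by eye in those views, and the arm partly hides the flask and bottle in the last one.

No check failed. The measured wrist force crept from about 2 N to 5 N during the last hold, with no change in pose. I could not read the state after handing in.

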